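# Hold the second plywood blank over the glue-up jig

## Robot

A 6-joint arm with a two-finger parallel gripper is mounted at the origin on the work surface. World frame = base frame: x ahead of the robot, y to its left, z up, the work surface at z = 0. Lengths are in mm, angles in rad, forces in N, time in s.
With the tool pointing down it reaches from about 400 to 925 mm from the base axis. Payload 12.5 kg.
Tool frame: the origin (TCP) lies at the very end of the fingers, on their centre line; the grasp point (between the pads) lies env.grip_point_offset behind it (env.grip_point_offset is the distance from the TCP to the grasp point, in mm); y points along the fingers, z is the direction in which the jaws open and shut, and the axes are right-handed (so a half turn about y gives the same grasp; the last joint's range is limited). The gripper opens to 95 mm and grips with 3 to 60 N. Pads are 20 mm wide; open, the fingers measure 119 mm over their backs; the gripper's body (75 mm by 180 mm) begins 59 mm behind the grasp point.
Start: joints at [-1.281, 0.491, 1.559, -0, 1.092, -0.106], TCP at [240.99, -576.689, 214.661] pointing down, gripper open.
Joint ranges: [-3.1, 3.1], [-0.84, 2.19], [0.05, 2.79], [-1.13, 4.28], [0.06, 2.93], [-2.69, 2.69]. Speed limits (rad/s): [2.22, 2.22, 2.79, 3.14, 3.14, 3.14].

## Interface

Orientations are given as [roll, pitch, yaw] about the fixed x, y, z axes, in that order (R = Rz(yaw) Ry(pitch) Rx(roll)).
In Python, from cell import readout, read_camera, env, nets gives the robot as it stands.
- The arm moves only by the tool apply_moves, never from a script. Its argument "increments" is a list of rows, each a list of 3 entries, a list of its own where there are three numbers: the shift along the tool's x, y, z in cm, then the turn, a rotation vector about the tool's x, y, z in degrees, then the finger opening in cm, from 0 to 9.51. A call has exactly 5 rows; each row shifts and turns the pose as measured when the row begins, along the tool's axes as they then stand; what a row does not reach is not made up. A row lasts 1/8 s, in which the tool goes at most 62.5 mm and 10.7 degrees, less where a joint would pass 70% of its speed; a pose out of reach is approached as far as the arm can. A call with a gripper value outside its range is refused whole. The fingers move at their own pace and stop on an object; the grip force is fixed at half the most. Time passes only in rows, so rows that do not move let the fingers close, or fill a call up. It gives the time, the measured TCP pose, the force and the opening at its end, in the units of the state.
- readout.state(): the state, without advancing time (a new reading comes with each control period).
- read_camera(name): name is "scene" or "top"; returns a dict with "img" (420x560x3 uint8, red, green, blue), "vfov" (degrees; the focal length in pixels is half the picture's height over the tangent of half this angle, whatever the lens; pixels are square), "cx", "cy" (the principal point, pixels), "rvec" (rotation vector, rad) and "tvec" (3), from world to camera coordinates, as OpenCV has them. Camera axes: x right, y down, z forward; pixel columns grow to the right and rows downward; lengths in mm; the calibration is good to about 2 mm. A picture is of the moment at which its call begins. There is no depth.
- env.job_done(): hands the job in, once; it reports no verdict.
Trained networks look in a picture, given as the dict that the camera call returned (one of the last four; its "shot" number tells which), for a name from the list of things; names that differ only in an ending like _2 or _b are one class to them, and where a whole thing is asked for, a point or a joint stands for the part that bears it (a point fixed in the world has none). Each returns a list of dicts, best first, with "confidence" (0 to 1); they miss things now and then, are a little off and sometimes report something else, mostly with a low value. They report only what shows in the picture. A call takes as long as a camera call. They do not tell look-alikes from the thing itself.
- nets.look_for(picture, thing): "point" ([x, y, z] in mm, in the coordinates of the camera as it stood for that picture, good to about 4 mm: the middle of the surface that is visible of it).
- nets.mark_of(picture, thing): "point" ([x, y, z] in mm, in the coordinates of the camera as it stood for that picture, good to about 4 mm: a listed point, or the origin of a listed thing).
The state is a dict: "t": time; "joints": joint angles; "qvel": joint speeds; "tau": joint torques, N m; "eef_pos": TCP position; "tcp_rot": TCP orientation; "ft_force": force on the tool from outside, world axes, zero at the start; "moment": the same for the moment, N m; "opening": opening from 0.0 (shut) to 1.0 (fully open).
Only numpy, scipy, OpenCV 4.12 (cv2) and the standard library are available. Lean on these libraries where they do the work, as an engineer would, in place of code of your own. Each camera call takes 0.05 s, during which the arm holds its last target. There are 200 camera calls.

## Task

The glue bottle has been left standing on the glue-up jig: stand it gently upright on the aluminium tray beyond the end of the fence and let go of it. Then take the loose plywood blank (round head with a hole and a straight leg) out of the crate, carry it across higher than the wooden fence without touching the fence, and hold it level over the jig, its hole centred above the steel post and its leg in line with the leg of the blank already there, about 15 mm clear of the top of the post and touching nothing. Finish still holding it there, so that I can brush glue onto its underside; leave the tin on the tray and the plain ring in the crate where they are.

Things in the scene. Friction and masses are not known exactly. Their poses are not given: they have to be found in the camera images.
- bottle: White plastic glue bottle with a short black nozzle, standing upright on the jig's board beside the leg of the jig's blank. Straight round body 52 mm in diameter up to 110 mm, nozzle tip at 144 mm, 0.2 to 0.35 kg. Origin: centre of its underside, z up. It can be gripped from above across the body, about 100 mm above its underside.
- tray: Fixed shallow aluminium tray, 180 (x) by 160 (y) mm, rim 12 mm high, walls and floor 4 mm thick, on the table beyond the end of the fence. Origin: centre of its underside; the inner floor is 4 mm above. The tin stands in its +x, +y corner; the rest of it is free.
- tin: Small steel tin standing on the tray, 44 mm in diameter, 50 mm tall; leave it. Origin: centre of its underside.
- crate: Fixed open grey plastic crate, 300 (x) by 200 (y) mm, walls 5 mm thick (with a narrow lip outside), rim 75 mm above the table; filled so that a flat cardboard pad lies 40 mm above the table. It stands on the left or on the right of the fence, the jig on the other side. Origin: centre of its underside.
- blank: Loose plywood blank lying flat on the pad in the crate: round head 80 mm in diameter with a 30 mm hole, and a straight leg 30 mm wide; 15 mm thick, 50 to 85 g. Origin: centre of the hole, on the underside; z up; the leg runs along -x of the blank and ends 110 mm from the origin. The leg is gripped across its 30 mm width (along y of the blank), for instance 60 mm from the origin.
- blank_tail (a point): Middle of the end of the loose blank's leg, on the underside (at x = -110 mm in the blank's frame).
- ring: Plain plywood ring lying on the pad in the crate, 56 mm outside, 24 mm hole, 15 mm thick; leave it. Origin: centre of its underside.
- jig: Fixed glue-up jig: a dark wooden board 240 (x) by 170 (y) by 18 mm lying on the table, with a fixed blank of the same shape on it (its top 33 mm above the table) and a steel post 16 mm in diameter through the hole of that blank. Origin: centre of the underside of the board; the post stands at x = +50 mm and the fixed blank's leg runs along -x of the jig.
- post_top (a point): Centre of the top of the steel post, 70 mm above the table. Same axes as the jig.
- jig_tail (a point): Middle of the end of the fixed blank's leg on the jig, on its top face (110 mm from the post's axis, 33 mm above the table).
- fence: Fixed upright wooden fence board standing between the crate and the jig, 200 mm long (x), 22 mm thick (y, its aluminium foot 50 mm), top 110 mm above the table; not to be touched. Origin: centre of its underside.
Not all that is in view belongs to the job. What is meant by the bottle is not orange, and is the smaller of those in its own colour. Of the things that look like the blank, the larger one is meant.

How it is judged (in metres and radians):
On the way, in this order (a step that is already met when the one before it is completed fails the run):
1. the glue bottle stands upright on the tray, released (x of bottle in the frame of tray between -0.065 and 0.065 m and y of bottle in the frame of tray between -0.055 and 0.055 m and z of bottle in the frame of tray between 0 and 0.009 m and angle between bottle's own z axis and vertical below 0.1 rad and contact force between bottle and the fingers below 0.05 N and linear speed of bottle below 0.02 m/s), for 0.3 s.
2. the blank has been lifted out of the crate, above the height of the fence (height (world z) of blank above 0.11 m and contact force between blank and the fingers above 0.5 N), for 0.1 s.
At the end, for the whole second after the job is handed in: Bottle upright, released, at rest on the tray floor. Blank held still by the fingers alone, level within 0.1 rad: hole within 7 mm of the post's axis, leg end within 16 mm of above the fixed blank's leg end, underside 5 to 30 mm above the post's top (all of step 1 and horizontal distance between blank and post_top below 0.007 m and horizontal distance between blank_tail and jig_tail below 0.016 m and z of blank in the frame of post_top between 0.005 and 0.03 m and angle between blank's own z axis and vertical below 0.1 rad and linear speed of blank below 0.02 m/s and contact force between blank and the fingers above 0.5 N and contact force between blank and jig below 0.05 N and contact force between blank and bottle below 0.05 N and contact force between blank and tray below 0.05 N and contact force between blank and fence below 0.05 N and contact force between blank and crate below 0.05 N); the arm keeps its last pose, push and grip.
It fails at once if the bottle is tipped over (more than 0.4 rad) or slammed onto the tray (more than 60 N) (angle between bottle's own z axis and vertical above 0.4 rad or contact force between bottle and tray above 60 N).
It fails at once if the fence is touched (contact force between fence and anything else above 1 N).
It fails at once if the blank touches the jig (contact force between blank and jig above 1 N).
It fails at once if the blank is carried lower than the fence's top while away from both the crate and the jig (height (world z) of blank below 0.11 m and horizontal distance between blank and crate above 0.2 m and horizontal distance between blank and post_top above 0.15 m).
It fails at once if the tin or the plain ring is moved by more than 30 mm (distance of any of ring, tin from where it was at the start of the episode above 0.03 m).
It also fails if it takes over 59 s, if anything falls off the work surface, if the arm or the gripper's body presses on something with over 40 N, if the wrist force passes 120 N, or if a joint passes its speed limit or range.

## Working session

There is one attempt and no reset: what is moved stays moved. The work goes in short steps, Python scripts to look and compute and a tool call to move; the robot and the scene stay as the last step left them, time stands still between calls to the robot, and variables do not carry over. Pictures are saved under pics/ and viewed, about 8 in all and at most 12, crops included, and the job is handed in when it is done.

Besides the shell and the picture viewer there is one more tool, called after ">>>" by a JSON object that holds its "api" and its "payload". apply_moves: Moves the arm, as the interface text tells. Its arguments: {"type":"object","properties":{"increments":{"type":"array"}},"required":["increments"]}

```bash
ls; mkdir -p pics; cat > h.py <<'E'
import numpy as np, cv2
from cell import readout, read_camera, env, nets
def shot(name,fn=None):
    p=read_camera(name)
    if fn: cv2.imwrite('pics/'+fn,p['img'][:,:,::-1])
    return p
def cam(p):
    R=cv2.Rodrigues(np.array(p['rvec'],float))[0]; t=np.array(p['tvec'],float).ravel()
    f=p['img'].shape[0]/2/np.tan(np.radians(p['vfov'])/2)
    return R,t,f
def w(p,c):
    R,t,f=cam(p); return R.T@(np.array(c)-t)
def px(p,X):
    R,t,f=cam(p); c=R@np.array(X,float)+t; return np.array([f*c[0]/c[2]+p['cx'],f*c[1]/c[2]+p['cy']])
def ray(p,u,v,z):
    R,t,f=cam(p); d=R.T@np.array([(u-p['cx'])/f,(v-p['cy'])/f,1]); o=-R.T@t
    return o+d*(z-o[2])/d[2]
E
python3 - <<'E'
from h import *
s=readout.state(); print(s, env.grip_point_offset)
for n in ('scene','top'):
    p=shot(n,n+'0.png'); R,t,f=cam(p); print(n,'campos',(-R.T@t).round(),f,p['shot'])
    for k in ['bottle','tray','tin','crate','blank','blank_tail','ring','jig','post_top','jig_tail','fence']:
        try:
            for d in nets.mark_of(p,k)[:4]:
                W=w(p,d['point']); print(n,k,round(d['confidence'],2),W.round(),px(p,W).round())
        except Exception as e: print(k,e)
E
```

```text
pics
{'t': 0.0, 'joints': array([-1.28061308e+00,  4.91609425e-01,  1.55945877e+00, -6.61286217e-06,
        1.09174659e+00, -1.05612165e-01]), 'qvel': array([-1.52938333e-04, -1.05688231e-03,  2.80429266e-05,  1.34861896e-03,
        9.76081386e-04,  1.51485868e-03]), 'tau': array([-1.43071076e-03, -6.12650943e+01, -2.58182609e+01,  6.91064307e-02,
        4.82315524e-02, -9.88791453e-05]), 'eef_pos': array([ 240.90138664, -576.42507462,  214.02757786]), 'tcp_rot': array([-1.57201226e+00,  1.22999351e-04, -2.74579427e+00]), 'ft_force': array([ 0.71471751,  0.03511956, -0.31298758]), 'moment': array([-0.0196271 ,  0.08471639,  0.01085565]), 'opening': 1.0009370375840294} 18.8
scene campos [1336.  251.  714.] 389.34416196789675 1
scene bottle 0.77 [543. 464.  -1.] [468. 277.]
scene bottle 0.76 [515. 343.  21.] [421. 251.]
scene tin 0.7 [719.  24.   3.] [277. 277.]
scene tin 0.68 [ 473. -289.   -3.] [212. 197.]
scene crate 0.9 [ 472. -286.   -2.] [213. 197.]
scene crate 0.38 [537. 291.   4.] [398. 257.]
scene blank 0.57 [ 357. -505.    7.] [173. 164.]
scene blank_tail 0.75 [ 418. -565.
[... 674 characters left out ...]
.]
top tray 0.36 [477. 300.  34.] [175. 236.]
top tin 0.76 [723.  25.   5.] [270. 156.]
top crate 0.82 [ 474. -288.    3.] [375. 237.]
top blank 0.83 [ 491. -261.   46.] [369. 230.]
top blank 0.72 [ 357. -501.    4.] [450. 277.]
top blank_tail 0.62 [ 419. -561.   -3.] [469. 256.]
top blank_tail 0.55 [ 386. -265.   40.] [371. 267.]
top blank_tail 0.31 [678. -32.   0.] [288. 171.]
top ring 0.58 [ 584. -333.   42.] [392. 199.]
top jig 0.78 [542. 281.   2.] [184. 215.]
top post_top 0.84 [587. 279.  69.] [180. 197.]
top jig_tail 0.82 [477. 301.  35.] [174. 236.]
top jig_tail 0.44 [589. 278.  70.] [180. 196.]
top fence 0.7 [441.  17.  -0.] [272. 249.]
top fence 0.36 [ 581. -335.   40.] [393. 200.]
```

```bash
python3 - <<'E'
import cv2
a=cv2.imread('pics/scene0.png');b=cv2.imread('pics/top0.png')
cv2.imwrite('pics/topcrop.png',cv2.resize(b[130:310,90:490],None,fx=2,fy=2,interpolation=3))
E
```

```text
(no output)
```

View pics/scene0.png

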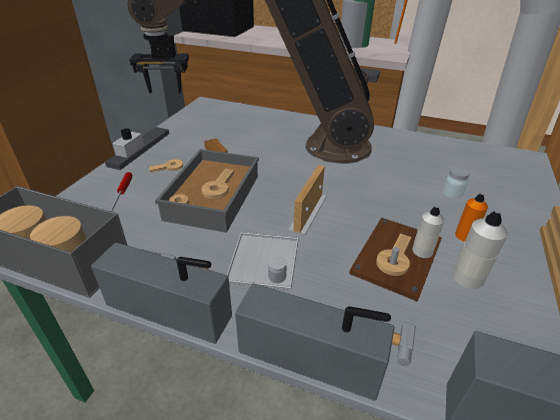

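View pics/topcrop.png

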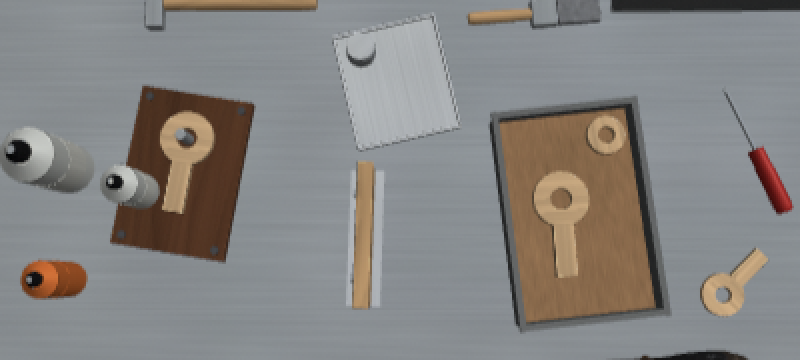

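Bottle candidates (top crop): big white (18,150), small white on the jig (118,182), orange (38,280). I choose the small white one on the jig. Blank candidates: large one in the crate (560,198), small one outside (722,293), and the fixed one on the jig (186,138). I choose the one in the crate. The crop confirms both. Ring is at (606,134) and tin at (361,50).

```bash
cat >> h.py <<'E'
from scipy.spatial.transform import Rotation as Ro
def go(x,y,z,yaw=None):
    s=readout.state(); R=Ro.from_euler('xyz',s['tcp_rot']); p=s['eef_pos']
    G=Ro.from_euler('xyz',[-np.pi/2,0,s['tcp_rot'][2] if yaw is None else yaw])
    print('t',round(s['t'],2),'p',p.round(1),'rot',s['tcp_rot'].round(3),'j',s['joints'].round(2),'op',round(s['opening']*95,1),'F',s['ft_force'].round(1))
    print('total shift cm',(R.inv().apply(np.array([x,y,z])-p)/10).round(2),'turn deg',np.degrees((R.inv()*G).as_rotvec()).round(1))
E
python3 - <<'E'
from h import *
p=shot('top')
c=[ray(p,u/2+90,v/2+130,12)[:2] for u,v in [(333,38),(434,14),(459,128),(357,150)]]
print(np.round(c)); print('ctr',np.mean(c,0).round())
e=np.diff(c+[c[0]],axis=0); print([round(float(np.linalg.norm(i))) for i in e],np.degrees(np.arctan2(e[:,1],e[:,0])).round(1))
print('nozzle px bottle small @162, big:',ray(p,118/2+90,182/2+130,162))
go(560,-150,240,-np.pi/2)
E
```

```text
[[ 743.   65.]
 [ 779.  -89.]
 [ 603. -125.]
 [ 571.   28.]]
ctr [674. -30.]
[158, 180, 156, 176] [ -76.6 -168.6  102.1   12.1]
nozzle px bottle small @162, big: [507.62859436 336.13153112 162.        ]
t 1.25 p [ 241.  -576.7  214.6] rot [-1.571 -0.    -2.746] j [-1.28  0.49  1.56 -0.    1.09 -0.11] op 95.4 F [ 0.6 -0.6 -0.5]
total shift cm [-45.88  -2.54 -27.07] turn deg [ -0.  -67.3   0. ]
```

>>> {"api": "apply_moves", "payload": {"increments": [[[-4.3, -0.5, -2.5], [0, -10, 0], 9.5], [[-4.7, -0.5, -1.7], [0, -10, 0], 9.5], [[-4.9, -0.5, -0.9], [0, -10, 0], 9.5], [[-5, -0.5, 0], [0, -10, 0], 9.5], [[-4.9, -0.5, 0.9], [0, -10, 0], 9.5]]}}

```text
t: 1.88
eef_pos: [392.6, -373.9, 239.6]
tcp_rot: [-1.571, -0.0, -1.852]
ft_force: [-0.0, 0.2, -0.2]
opening: 0.997
```

```bash
python3 - <<'E'
from h import *
go(560,-150,240,-np.pi/2)
E
```

```text
t 1.88 p [ 392.6 -373.9  239.6] rot [-1.571 -0.    -1.852] j [-0.88  0.35  1.73  0.    1.06 -0.6 ] op 94.7 F [-0.   0.2 -0.2]
total shift cm [-26.15  -0.04   9.88] turn deg [ -0.  -16.1   0. ]
```

>>> {"api": "apply_moves", "payload": {"increments": [[[-5.5, 0, 2], [0, -8, 0], 9.5], [[-5.5, 0, 2.5], [0, -8.1, 0], 9.5], [[-6, 0, 1.8], [0, 0, 0], 9.5], [[-6, 0, 1.8], [0, 0, 0], 9.5], [[-6, 0, 1.8], [0, 0, 0], 9.5]]}}

```text
t: 2.5
eef_pos: [513.6, -92.6, 240.4]
tcp_rot: [-1.568, -0.002, -1.56]
ft_force: [0.9, -0.1, -0.4]
opening: 1.0
```

>>> {"api": "apply_moves", "payload": {"increments": [[[-5.5, 0, 0], [0, 0, 0], 9.5], [[-5.5, 0, 0], [0, 0, 0], 9.5], [[-5.5, 0, 0], [0, 0, 0], 9.5], [[-5.5, 0, 0], [0, 0, 0], 9.5], [[-5.5, 0, 0], [0, 0, 0], 9.5]]}}

```text
t: 3.12
eef_pos: [510.5, 192.0, 240.5]
tcp_rot: [-1.565, -0.002, -1.559]
ft_force: [0.4, 0.1, -0.0]
opening: 0.998
```

```bash
python3 - <<'E'
from h import *
p=shot('top','top1.png')
q=shot('scene')
for k in [p,q]:
  for d in nets.mark_of(k,'bottle')[:4]: print(round(d['confidence'],2),w(k,d['point']).round(1))
go(513,345,240,-np.pi/2)
E
```

```text
0.65 [550.8 464.2  -0.9]
0.56 [381.1 455.6   0.9]
0.83 [5.493e+02 4.627e+02 3.000e-01]
0.67 [514.4 341.6  21.2]
0.58 [379.7 453.3   0.5]
t 3.33 p [510.4 190.9 240.2] rot [-1.566 -0.002 -1.557] j [ 0.24  0.35  1.73 -0.    1.06  0.23] op 94.9 F [0.1 0.4 0.3]
total shift cm [-1.541e+01 -1.000e-02  4.700e-01] turn deg [-0.3  0.8  0.1]
```

>>> {"api": "apply_moves", "payload": {"increments": [[[-5.1, 0, 0.2], [0, 0.8, 0], 9.5], [[-5.1, 0, 0.2], [0, 0, 0], 9.5], [[-5.1, 0, 0.1], [0, 0, 0], 9.5], [[0, 2, 0], [0, 0, 0], 9.5], [[0, 2, 0], [0, 0, 0], 9.5]]}}

```text
t: 3.95
eef_pos: [519.0, 341.7, 200.5]
tcp_rot: [-1.563, -0.002, -1.581]
ft_force: [0.7, 1.0, 0.5]
opening: 0.999
```

```bash
python3 - <<'E'
from h import *
p=shot('scene')
cv2.imwrite('pics/b1.png',cv2.resize(p['img'][130:330,330:550,::-1],None,fx=2.5,fy=2.5))
go(513,344,100,-np.pi/2)
E
```

```text
t 4.0 p [518.3 341.1 198. ] rot [-1.566 -0.003 -1.581] j [ 0.48  0.5   1.59 -0.01  1.05  0.49] op 94.9 F [-1.   0.4 -2.6]
total shift cm [-0.31  9.8  -0.58] turn deg [-0.3 -0.6  0.2]
```

View pics/b1.png

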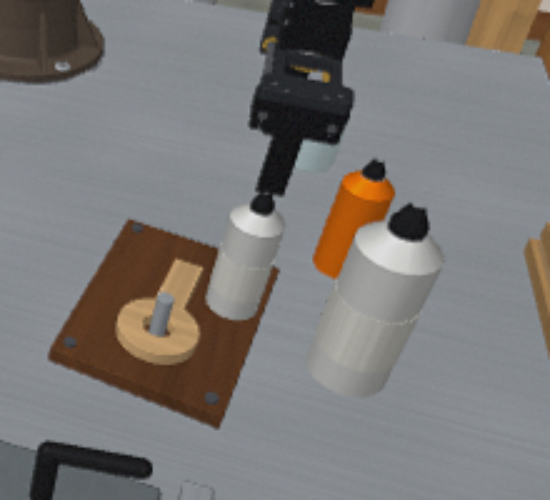

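```bash
python3 - <<'E'
from h import *
p=shot('scene')
print(px(p,[513,344,162]), ray(p,434.8,208.5,162), 'base front/bottom ~', px(p,[513,344,18]), ray(p,(235/2.5+330),(312/2.5+130),18))
E
```

```text
[434.98994601 207.38939633] [517.75373823 343.81467717 162.        ] base front/bottom ~ [420.76548105 251.62546346] [522.22808282 352.76056211  18.        ]
```

>>> {"api": "apply_moves", "payload": {"increments": [[[-0.3, 2.5, -0.5], [0, -0.6, 0], 9.5], [[0, 2.5, 0], [0, 0, 0], 9.5], [[0, 2, 0], [0, 0, 0], 9.5], [[0, 1.5, 0], [0, 0, 0], 9.5], [[0, 1.3, 0], [0, 0, 0], 9.5]]}}

```text
t: 4.68
eef_pos: [518.3, 339.7, 103.6]
tcp_rot: [-1.56, -0.001, -1.577]
ft_force: [0.4, 0.0, -0.4]
opening: 0.999
```

>>> {"api": "apply_moves", "payload": {"increments": [[[-0.4, 0.3, 0], [-0.6, 0, 0], 9.5], [[0, 0, 0], [0, 0, 0], 6.0], [[0, 0, 0], [0, 0, 0], 5], [[0, 0, 0], [0, 0, 0], 4.5], [[0, 0, 0], [0, 0, 0], 4]]}}

```text
t: 5.3
eef_pos: [518.9, 344.1, 101.6]
tcp_rot: [-1.57, -0.0, -1.577]
ft_force: [-1.1, 0.5, 0.7]
opening: 0.636
```

```bash
python3 - <<'E'
from h import *
go(518,344,150,-np.pi/2)
E
```

```text
t 5.3 p [518.9 344.1 101.6] rot [-1.57  -0.    -1.577] j [ 0.48  0.61  1.68 -0.    0.85  0.49] op 60.4 F [-1.1  0.5  0.7]
total shift cm [ 0.01 -4.84 -0.09] turn deg [-0.  -0.4  0. ]
```

>>> {"api": "apply_moves", "payload": {"increments": [[[0, 0, 0], [0, 0, 0], 4], [[0, 0, 0], [0, 0, 0], 3.5], [[0, 0, 0], [0, 0, 0], 3.5], [[0, 0, 0], [0, 0, 0], 3], [[0, -1, 0], [0, 0, 0], 3]]}}

```text
t: 5.92
eef_pos: [518.5, 343.9, 111.2]
tcp_rot: [-1.571, -0.001, -1.577]
ft_force: [0.2, 0.1, -1.5]
opening: 0.553
```

>>> {"api": "apply_moves", "payload": {"increments": [[[0, -2.5, 0], [0, 0, 0], 3], [[0, -3.5, 0], [0, 0, 0], 3], [[0, -4, 0], [0, 0, 0], 3], [[0, -3.5, 0], [0, 0, 0], 3], [[0, -2, 0], [0, 0, 0], 3]]}}

```text
t: 6.55
eef_pos: [517.8, 343.5, 272.5]
tcp_rot: [-1.573, -0.002, -1.577]
ft_force: [-0.7, -0.5, -3.3]
opening: 0.555
```

```bash
python3 - <<'E'
from h import *
p=shot('scene','b2.png'); q=shot('top')
for k in [p,q]:
  for d in nets.mark_of(k,'bottle')[:4]: print(round(d['confidence'],2),w(k,d['point']).round(1))
c,s=np.cos(np.radians(12)),np.sin(np.radians(12))
T=np.array([675,-30])+np.array([c*-20-s*-18,s*-20+c*-18]); print(T)
go(*T,240,-np.pi/2)
E
```

```text
0.86 [550.  463.3   0.6]
0.85 [383.1 455.4   7. ]
0.59 [512.8 343.1 192.6]
0.86 [506.5 346.6 191.7]
[659.17945842 -51.76489063]
t 6.75 p [517.5 343.3 269.6] rot [-1.575 -0.003 -1.577] j [ 0.48  0.44  1.49 -0.    1.21  0.49] op 52.8 F [-0.8 -0.2 -2.7]
total shift cm [39.41  3.01 14.44] turn deg [ 0.3 -0.4  0.2]
```

View pics/b2.png

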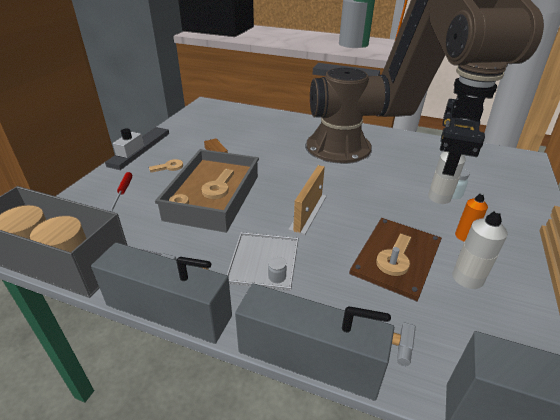

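>>> {"api": "apply_moves", "payload": {"increments": [[[3, 0, 1.5], [0, 0, 0], 3], [[4.5, 0, 1.8], [0, 0, 0], 3], [[4.5, 0, 1.8], [0, 0, 0], 3], [[4.5, 0, 1.8], [0, 0, 0], 3], [[4.5, 0, 1.8], [0, 0, 0], 3]]}}

```text
t: 7.38
eef_pos: [602.3, 129.3, 261.8]
tcp_rot: [-1.587, -0.006, -1.571]
ft_force: [0.7, -0.5, -1.6]
opening: 0.552
```

>>> {"api": "apply_moves", "payload": {"increments": [[[4.5, 0, 1.6], [0, 0, 0], 3], [[4.5, 0, 1.5], [0, 0, 0], 3], [[4, 0, 1.3], [0, 0, 0], 3], [[3, 0, 0.8], [0, 0, 0], 3], [[2, 0, 0.3], [0, 0, 0], 3]]}}

```text
t: 8.0
eef_pos: [656.6, -59.0, 252.8]
tcp_rot: [-1.6, -0.004, -1.574]
ft_force: [0.2, 0.6, -2.2]
opening: 0.548
```

```bash
python3 - <<'E'
from h import *
p=shot('top'); q=shot('scene')
for k in [p,q]:
  for n in ('bottle','tin','tray'):
    for d in nets.mark_of(k,n)[:3]: print(n,round(d['confidence'],2),w(k,d['point']).round(1))
go(660,-51,140,-np.pi/2)
E
```

```text
bottle 0.95 [384.6 457.4   0.8]
bottle 0.73 [549.2 464.4   1. ]
tin 0.44 [ 385.  -270.7   39.7]
bottle 0.82 [651.  -65.1 173.7]
bottle 0.81 [547.6 464.6  -1.8]
tin 0.98 [719.7  23.9   4.5]
tray 0.89 [ 6.724e+02 -3.020e+01  1.000e-01]
t 8.4 p [656.7 -56.5 254.7] rot [-1.597 -0.005 -1.572] j [-0.18  0.52  1.4  -0.01  1.25 -0.18] op 52.6 F [-0.3 -0.  -2.6]
total shift cm [-0.61 11.45  0.63] turn deg [ 1.5 -0.1  0.3]
```

>>> {"api": "apply_moves", "payload": {"increments": [[[-0.5, 1, 0], [1.5, 0, 0.3], 3], [[0, 3, 0], [0, 0, 0], 3], [[0, 3.5, 0], [0, 0, 0], 3], [[0, 3, 0], [0, 0, 0], 3], [[0, 2, 0], [0, 0, 0], 3]]}}

```text
t: 9.02
eef_pos: [657.6, -47.3, 129.5]
tcp_rot: [-1.564, -0.0, -1.567]
ft_force: [0.5, -0.4, -2.6]
opening: 0.552
```

```bash
python3 - <<'E'
from h import *
q=shot('scene')
for d in nets.mark_of(q,'bottle')[:3]: print(round(d['confidence'],2),w(q,d['point']).round(1))
go(658,-51,88,-np.pi/2)
E
```

```text
0.84 [654.8 -46.2  51.6]
0.81 [382.7 455.3   1.2]
0.79 [546.8 462.4  -1.8]
t 9.12 p [656.9 -47.3 128.7] rot [-1.567  0.    -1.567] j [-0.17  0.62  1.56  0.    0.95 -0.18] op 52.6 F [ 0.9 -0.5 -3.2]
total shift cm [0.37 4.07 0.09] turn deg [-0.2  0.2 -0. ]
```

>>> {"api": "apply_moves", "payload": {"increments": [[[0, 1.2, 0], [0, 0, 0], 3], [[0, 1, 0], [0, 0, 0], 3], [[0, 0.6, 0], [0, 0, 0], 3], [[0, 0.4, 0], [0, 0, 0], 3], [[0, 0.2, 0], [0, 0, 0], 3]]}}

```text
t: 9.75
eef_pos: [658.3, -46.8, 95.3]
tcp_rot: [-1.563, -0.0, -1.566]
ft_force: [-0.9, -0.3, -2.1]
opening: 0.55
```

>>> {"api": "apply_moves", "payload": {"increments": [[[0, 0.2, 0], [0, 0, 0], 3], [[0, 0.15, 0], [0, 0, 0], 3], [[0, 0.15, 0], [0, 0, 0], 3], [[0, 0.1, 0], [0, 0, 0], 3], [[0, 0.1, 0], [0, 0, 0], 3]]}}

```text
t: 10.38
eef_pos: [658.6, -46.9, 88.4]
tcp_rot: [-1.562, -0.001, -1.566]
ft_force: [0.4, -0.8, -3.3]
opening: 0.556
```

>>> {"api": "apply_moves", "payload": {"increments": [[[0, 0.1, 0], [0, 0, 0], 3], [[0, 0.1, 0], [0, 0, 0], 3], [[0, 0.1, 0], [0, 0, 0], 3], [[0, 0, 0], [0, 0, 0], 3], [[0, 0, 0], [0, 0, 0], 3]]}}

```text
t: 11.0
eef_pos: [658.9, -47.0, 87.6]
tcp_rot: [-1.56, -0.001, -1.566]
ft_force: [0.7, -0.5, -1.9]
opening: 0.556
```

>>> {"api": "apply_moves", "payload": {"increments": [[[0, 0.2, 0], [0, 0, 0], 3], [[0, 0.2, 0], [0, 0, 0], 3], [[0, 0.2, 0], [0, 0, 0], 3], [[0, 0.2, 0], [0, 0, 0], 3], [[0, 0, 0], [0, 0, 0], 3]]}}

```text
t: 11.62
eef_pos: [659.1, -47.1, 87.7]
tcp_rot: [-1.557, -0.002, -1.565]
ft_force: [-0.3, -0.9, -2.0]
opening: 0.548
```

```bash
python3 - <<'E'
from h import *
go(658,-51,88,-np.pi/2)
E
```

```text
t 11.62 p [659.1 -47.1  87.7] rot [-1.557 -0.002 -1.565] j [-0.17  0.67  1.59  0.    0.86 -0.18] op 52.1 F [-0.3 -0.9 -2. ]
total shift cm [ 0.39 -0.03 -0.11] turn deg [-0.8  0.3  0.1]
```

>>> {"api": "apply_moves", "payload": {"increments": [[[0, 0, 0], [0, 0, 0], 5.4], [[0, 0, 0], [0, 0, 0], 5.8], [[0, 0, 0], [0, 0, 0], 7], [[0, 0, 0], [0, 0, 0], 8], [[0, 0, 0], [0, 0, 0], 8.5]]}}

```text
t: 12.25
eef_pos: [659.4, -47.2, 86.9]
tcp_rot: [-1.557, -0.002, -1.565]
ft_force: [0.2, 0.5, -0.7]
opening: 0.861
```

```bash
python3 - <<'E'
from h import *
go(658,-47,200,-np.pi/2)
q=shot('scene','b3.png')
cv2.imwrite('pics/b3.png',cv2.resize(q['img'][130:310,180:360,::-1],None,fx=2.5,fy=2.5))
for d in nets.mark_of(q,'bottle')[:3]: print(round(d['confidence'],2),w(q,d['point']).round(1))
E
```

```text
t 12.25 p [659.4 -47.2  86.9] rot [-1.557 -0.002 -1.565] j [-0.17  0.67  1.59  0.    0.86 -0.18] op 81.8 F [ 0.2  0.5 -0.7]
total shift cm [  0.   -11.31   0.02] turn deg [-0.8  0.3  0.1]
0.9 [655.3 -45.4   6.5]
0.79 [380.5 455.8   5.3]
0.67 [549.  462.4   1.5]
```

View pics/b3.png

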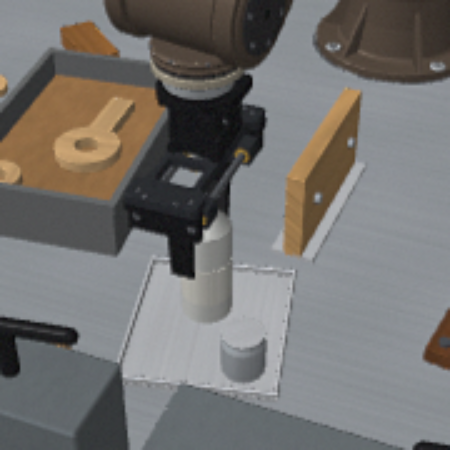

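The bottle stands upright on the tray at about crop pixel (208,290), clear of the tin at (243,350), and the fingers are open.

>>> {"api": "apply_moves", "payload": {"increments": [[[0, -1, 0], [-0.8, 0, 0], 9], [[0, -2.5, 0], [0, 0, 0], 9], [[0, -3.5, 0], [0, 0, 0], 9], [[0, -4, 0], [0, 0, 0], 9], [[0, -2, 0], [0, 0, 0], 9]]}}

```text
t: 12.98
eef_pos: [658.7, -46.8, 219.0]
tcp_rot: [-1.575, -0.002, -1.566]
ft_force: [0.6, 0.4, -0.1]
opening: 0.947
```

```bash
python3 - <<'E'
from h import *
p=shot('top'); q=shot('scene')
for k,n in ((p,'top'),(q,'scene')):
  for m in ('blank','blank_tail','post_top','jig_tail','bottle','ring'):
    for d in nets.mark_of(k,m)[:2]: print(n,m,round(d['confidence'],2),w(k,d['point']).round(1))
print('own hole',ray(p,561/2+90,198/2+130,55),'tail',ray(p,567/2+90,277/2+130,55))
go(430,-264,190)
E
```

```text
top blank 0.98 [ 493.9 -262.8   44.1]
top blank 0.62 [ 357.7 -500.     0.5]
top blank_tail 0.71 [ 385.1 -268.8   39.5]
top blank_tail 0.67 [ 416.2 -558.2    0.8]
top post_top 0.86 [587.9 278.2  67.5]
top post_top 0.46 [477.8 300.   35.6]
top jig_tail 0.71 [477.1 297.7  36.4]
top jig_tail 0.29 [537.2 281.7   1.1]
top bottle 0.89 [544.8 463.4   1.6]
top bottle 0.71 [382.9 455.   -1.8]
top ring 0.5 [ 586.5 -329.1   40. ]
scene blank 0.55 [ 492.7 -268.    41.8]
scene blank 0.52 [ 354.5 -504.5    3.4]
scene blank_tail 0.96 [ 386.7 -268.2   41.1]
scene blank_tail 0.64 [672.6 -32.5   0.9]
scene post_top 0.58 [588.6 281.1  68.5]
scene jig_tail 0.61 [481.6 297.4  31.4]
scene bottle 0.86 [382.5 455.5   1.6]
scene bottle 0.85 [5.479e+02 4.656e+02 2.000e-01]
scene ring 0.57 [ 587.  -334.5   37.6]
own hole [ 494.10805139 -264.92733848   55.        ] tail [ 382.6989059  -269.94597974   55.        ]
t 13.68 p [658.2 -46.8 216.4] rot [-1.578e+00 -1.000e-03 -1.566e+00] j [-0.17  0.54  1.46 -0.    1.15 -0.17] op 90.1 F [0.  0.2 0.6]
total shift cm [ 21.6    2.82 -22.92] turn deg [ 0.4 -0.   0.1]
```

>>> {"api": "apply_moves", "payload": {"increments": [[[2.2, 0, -2.3], [0, 8.8, 0], 6.5], [[2.5, 0, -1.9], [0, 8.8, 0], 6.5], [[2.8, 0, -1.5], [0, 8.8, 0], 6.5], [[3, 0, -1], [0, 8.8, 0], 6.5], [[3.1, 0, -0.6], [0, 8.8, 0], 6.5]]}}

```text
t: 14.3
eef_pos: [542.3, -158.3, 216.6]
tcp_rot: [-1.574, -0.005, -2.354]
ft_force: [0.4, 0.2, 0.3]
opening: 0.682
```

>>> {"api": "apply_moves", "payload": {"increments": [[[3.1, 0.3, -0.1], [0, 8.8, 0], 6.5], [[3.1, 0.5, 0.4], [0, 8.8, 0], 6.5], [[3, 0.5, 0.9], [0, 8.8, 0], 6.5], [[2.9, 0.5, 1.3], [0, 8.8, 0], 6.5], [[2.6, 0.5, 1.7], [0, 8.8, 0], 6.5]]}}

```text
t: 14.92
eef_pos: [423.8, -268.1, 194.8]
tcp_rot: [-1.568, -0.004, 3.135]
ft_force: [0.4, 0.1, 0.1]
opening: 0.685
```

```bash
python3 - <<'E'
from h import *
go(433.5,-267,90,-np.pi+.04)
E
```

```text
t 14.93 p [ 423.8 -268.1  194.8] rot [-1.568 -0.004  3.135] j [-0.69  0.34  1.88 -0.01  0.92  0.89] op 65.1 F [0.4 0.1 0.1]
total shift cm [-1.01 10.47 -0.14] turn deg [-0.1 -2.7  0.2]
```

>>> {"api": "apply_moves", "payload": {"increments": [[[-0.9, 1, -0.1], [0, -2.7, 0.2], 6.5], [[0, 2.5, 0], [0, 0, 0], 6.5], [[0, 2.5, 0], [0, 0, 0], 6.5], [[0, 2, 0], [0, 0, 0], 6.5], [[0, 0, 0], [0, 0, 0], 6.5]]}}

```text
t: 15.55
eef_pos: [434.6, -267.7, 112.2]
tcp_rot: [-1.567, 0.001, -3.092]
ft_force: [-0.0, -0.3, 0.8]
opening: 0.684
```

```bash
python3 - <<'E'
from h import *
p=shot('top','t4.png'); q=shot('scene','s4.png')
a=cv2.resize(p['img'][190:310,330:440,::-1],(440,480)); b=cv2.resize(q['img'][120:240,140:250,::-1],(440,480))
a=np.ascontiguousarray(a); b=np.ascontiguousarray(b)
cv2.imwrite('pics/c4.png',cv2.resize(np.hstack([a,b]),(800,436)))
go(433.5,-267,43,-np.pi+.04)
E
```

```text
t 15.65 p [ 435.  -268.2  113.6] rot [-1.565e+00  3.000e-03 -3.093e+00] j [-0.68  0.47  1.95 -0.    0.72  0.84] op 64.7 F [0.6 0.8 0.1]
total shift cm [ 0.17  7.06 -0.17] turn deg [-0.3  0.5 -0.2]
```

View pics/c4.png

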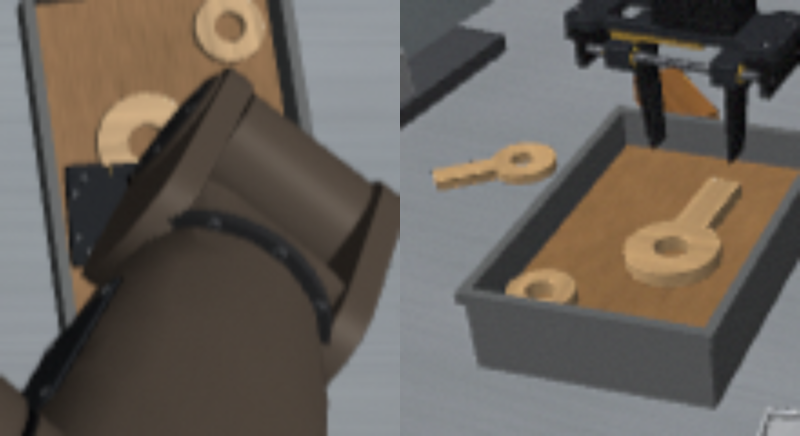

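>>> {"api": "apply_moves", "payload": {"increments": [[[0.1, 2, 0], [-0.3, 0.5, -0.2], 6.5], [[0, 2, 0], [0, 0, 0], 6.5], [[0, 1.5, 0], [0, 0, 0], 6.5], [[0, 0.8, 0], [0, 0, 0], 6.5], [[0, 0.3, 0], [0, 0, 0], 6.5]]}}

```text
t: 16.27
eef_pos: [437.2, -269.6, 49.8]
tcp_rot: [-1.565, 0.006, -3.098]
ft_force: [-0.2, 0.4, 0.1]
opening: 0.683
```

```bash
python3 - <<'E'
from h import *
go(433.5,-267,43,-np.pi+.04)
q=shot('scene')
cv2.imwrite('pics/c5.png',cv2.resize(q['img'][120:240,140:260,::-1],(480,480)))
print(px(q,readout.state()['eef_pos']))
E
```

```text
t 16.27 p [ 437.2 -269.6   49.8] rot [-1.565  0.006 -3.098] j [-0.68  0.57  1.99 -0.    0.57  0.85] op 64.9 F [-0.2  0.4  0.1]
total shift cm [ 0.36  0.68 -0.28] turn deg [-0.3  0.2 -0.3]
[221.70626565 178.90895856]
```

View pics/c5.png

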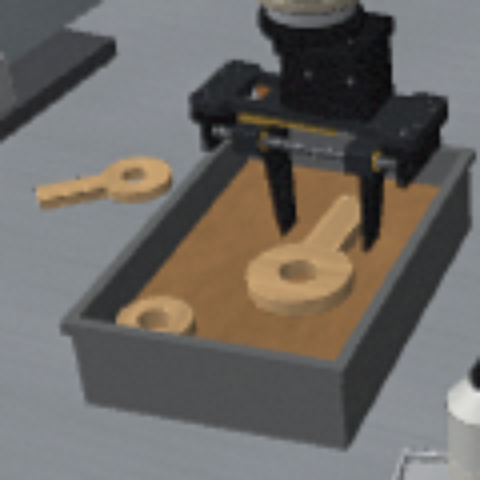

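>>> {"api": "apply_moves", "payload": {"increments": [[[0.3, 0.3, -0.2], [-0.3, 0.2, -0.3], 6.5], [[0, 0.3, 0], [0, 0, 0], 6.5], [[0, 0.1, 0], [0, 0, 0], 6.5], [[0, 0, 0], [0, 0, 0], 5], [[0, 0, 0], [0, 0, 0], 4]]}}

```text
t: 16.95
eef_pos: [434.2, -267.9, 43.2]
tcp_rot: [-1.57, 0.002, -3.102]
ft_force: [0.1, -0.7, -0.2]
opening: 0.527
```

>>> {"api": "apply_moves", "payload": {"increments": [[[0, 0, 0], [0, 0, 0], 3], [[0, 0, 0], [0, 0, 0], 2], [[0, 0, 0], [0, 0, 0], 1.5], [[0, 0, 0], [0, 0, 0], 1.5], [[0, 0, 0], [0, 0, 0], 1.5]]}}

```text
t: 17.58
eef_pos: [434.3, -268.0, 43.3]
tcp_rot: [-1.57, 0.002, -3.102]
ft_force: [-0.1, -0.3, 1.3]
opening: 0.313
```

>>> {"api": "apply_moves", "payload": {"increments": [[[0, -1, 0], [0, 0, 0], 1.5], [[0, -3, 0], [0, 0, 0], 1.5], [[0, -4, 0], [0, 0, 0], 1.5], [[0, -4.5, 0], [0, 0, 0], 1.5], [[0, -4, 0], [0, 0, 0], 1.5]]}}

```text
t: 18.2
eef_pos: [432.8, -266.9, 213.0]
tcp_rot: [-1.574, -0.002, -3.102]
ft_force: [0.1, -0.7, -0.7]
opening: 0.313
```

```bash
python3 - <<'E'
from h import *
p=shot('top'); q=shot('scene','s6.png')
for k,n in ((p,'top'),(q,'scene')):
  for m in ('blank','blank_tail','bottle'):
    for d in nets.mark_of(k,m)[:3]: print(n,m,round(d['confidence'],2),w(k,d['point']).round(1))
J=np.array([479.5,298]);P=np.array([587.5,280]); u=(P-J)/np.linalg.norm(P-J); T=P-60*u; a=np.arctan2(u[1],u[0])
print(T,a)
go(*T,200,a-np.pi)
E
```

```text
top blank 0.79 [ 489.7 -259.4  215.6]
top blank 0.79 [ 3.598e+02 -5.006e+02  4.000e-01]
top blank_tail 0.85 [ 417.4 -562.2   -1.6]
top blank_tail 0.15 [438.5  14.9   0.5]
top bottle 0.96 [5.518e+02 4.634e+02 2.000e-01]
top bottle 0.56 [384.7 456.9   4. ]
top bottle 0.55 [650.1 -43.3   3.2]
scene blank 0.95 [ 494.4 -267.6  215. ]
scene blank 0.71 [ 357.5 -506.7    5.3]
scene blank 0.52 [654.5 -43.7  10. ]
scene blank_tail 0.89 [ 389.4 -270.5  217.6]
scene blank_tail 0.68 [ 416.9 -563.9   -0. ]
scene bottle 0.94 [381.4 455.1   3.3]
scene bottle 0.91 [545.9 462.4  -1.1]
scene bottle 0.78 [656.7 -47.    6.5]
[528.31636457 289.86393924] -0.16514867741462685
t 18.6 p [ 432.6 -266.8  209.6] rot [-1.575 -0.005 -3.102] j [-0.68  0.33  1.84  0.    0.97  0.85] op 29.4 F [-0.3 -0.2 -0.3]
total shift cm [-11.76   1.17 -55.24] turn deg [ 0.2 11.7  0.3]
```

View pics/s6.png

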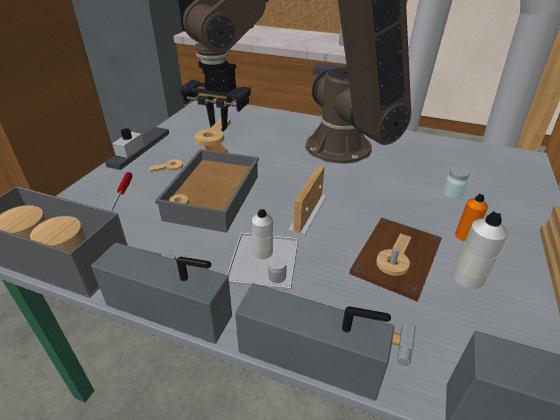

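>>> {"api": "apply_moves", "payload": {"increments": [[[-0.6, 0, -3], [0, 1, 0], 1.5], [[-1, 0, -4.5], [0, 1, 0], 1.5], [[-1, 0, -4.5], [0, 1, 0], 1.5], [[-1, 0, -4.5], [0, 1, 0], 1.5], [[-1, 0, -4.5], [0, 1, 0], 1.5]]}}

```text
t: 19.23
eef_pos: [478.4, -53.2, 205.9]
tcp_rot: [-1.578, -0.013, 3.085]
ft_force: [0.8, -0.1, -1.2]
opening: 0.315
```

```bash
python3 - <<'E'
from h import *
go(528,290,200,-.165-np.pi)
E
```

```text
t 19.23 p [478.4 -53.2 205.9] rot [-1.578 -0.013  3.085] j [-0.25  0.3   1.9   0.01  0.95  1.37] op 29.9 F [ 0.8 -0.1 -1.2]
total shift cm [ -3.02   0.81 -34.54] turn deg [0.4 6.2 0.8]
```

>>> {"api": "apply_moves", "payload": {"increments": [[[-0.4, 0, -4.5], [0.2, 1.2, 0.4], 1.5], [[-0.4, 0, -4.5], [0, 1.2, 0], 1.5], [[-0.6, 0, -4.5], [0, 1.2, 0], 1.5], [[-0.6, 0, -4.5], [0, 1, 0], 1.5], [[-0.6, 0, -4.5], [0, 1, 0], 1.5]]}}

```text
t: 19.85
eef_pos: [526.0, 175.6, 202.0]
tcp_rot: [-1.572, -0.014, 2.984]
ft_force: [0.4, -0.1, -0.5]
opening: 0.312
```

```bash
python3 - <<'E'
from h import *
go(528,290,200,-.165-np.pi)
E
```

```text
t 19.85 p [526.  175.6 202. ] rot [-1.572 -0.014  2.984] j [0.2  0.41 1.74 0.01 1.   1.92] op 29.7 F [ 0.4 -0.1 -0.5]
total shift cm [  1.6    0.24 -11.33] turn deg [0.1 0.4 0.8]
```

>>> {"api": "apply_moves", "payload": {"increments": [[[0.6, 0, -4], [0, 0.4, 0.8], 1.5], [[0.5, 1, -3.5], [0, 0, 0], 1.5], [[0.4, 2, -2.5], [0, 0, 0], 1.5], [[0.1, 2, -1.2], [0, 0, 0], 1.5], [[0, 0, 0], [0, 0, 0], 1.5]]}}

```text
t: 20.48
eef_pos: [526.9, 294.5, 145.1]
tcp_rot: [-1.568, -0.007, 2.98]
ft_force: [0.1, -0.2, -0.4]
opening: 0.313
```

```bash
python3 - <<'E'
from h import *
for i in range(2):
 p=shot('top','t7.png'); q=shot('scene','s7.png')
 for k,n in ((p,'top'),(q,'scene')):
  for m in ('blank','blank_tail','post_top','jig_tail'):
    for d in nets.mark_of(k,m)[:2]: print(n,m,round(d['confidence'],2),w(k,d['point']).round(1))
a=cv2.resize(p['img'][165:265,130:230,::-1],(400,400),interpolation=2); b=cv2.resize(q['img'][170:290,340:460,::-1],(400,400),interpolation=2)
cv2.imwrite('pics/c7.png',np.hstack([a,b]))
go(528,290,90,-.165-np.pi)
E
```

```text
top blank 0.87 [585.2 288.5 145.5]
top blank 0.81 [ 359.  -500.8    3.8]
top blank_tail 0.69 [ 414.7 -560.6   -1.6]
top blank_tail 0.37 [ 6.745e+02 -3.250e+01 -5.000e-01]
top post_top 0.71 [721.4  22.1   6.8]
top post_top 0.7 [589.8 278.6  68.6]
top jig_tail 0.88 [475.6 296.7  37.1]
scene blank 0.88 [584.7 280.7 141.1]
scene blank 0.54 [ 361.2 -502.1    5.6]
scene blank_tail 0.94 [479.2 300.6 147. ]
scene post_top 0.76 [587.3 279.2  70.6]
scene post_top 0.44 [441.6  15.   -4.7]
scene jig_tail 0.81 [479.8 297.6  29.9]
top blank 0.61 [ 358.8 -501.1    4.7]
top blank 0.54 [583.5 286.6 150.7]
top blank_tail 0.58 [ 418.2 -562.5   -2.1]
top post_top 0.9 [588.  278.5  70.9]
top jig_tail 0.56 [477.1 297.6  36.6]
scene blank 0.55 [586.5 286.4 143.1]
scene blank 0.51 [ 359.5 -502.8    4.6]
scene blank_tail 0.85 [476.5 301.8 151.7]
scene blank_tail 0.81 [ 416.5 -564.2   -1.6]
scene post_top 0.77 [586.4 281.3  70.1]
scene jig_tail 0.64 [479.3 295.9  31.7]
t 21.48 p [527.7 294.7 147.3] rot [-1.57  -0.004  2.979] j [0.4  0.54 1.68 0.   0.93 2.13] op 29.8 F [ 0.1 -0.6 -1.5]
total shift cm [-0.13  5.73  0.45] turn deg [-0.   0.1  0.2]
```

View pics/c7.png

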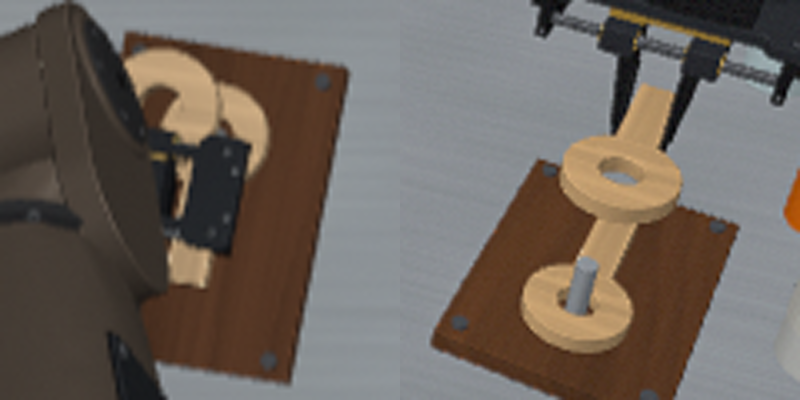

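>>> {"api": "apply_moves", "payload": {"increments": [[[-0.3, 0, 0.5], [0, 0, 0], 1.5], [[0, 1.5, 0], [0, 0, 0], 1.5], [[0, 1.5, 0], [0, 0, 0], 1.5], [[0, 1, 0], [0, 0, 0], 1.5], [[0, 0.5, 0], [0, 0, 0], 1.5]]}}

```text
t: 22.1
eef_pos: [529.5, 288.6, 98.4]
tcp_rot: [-1.57, -0.005, 2.979]
ft_force: [-0.8, -0.0, -0.5]
opening: 0.31
```

```bash
python3 - <<'E'
from h import *
p=shot('top','t8.png'); q=shot('scene','s8.png')
for k,n in ((p,'top'),(q,'scene')):
  for m in ('blank','blank_tail','post_top'):
    for d in nets.mark_of(k,m)[:1]: print(n,m,round(d['confidence'],2),w(k,d['point']).round(1))
go(529.5,289.5,88,-.165-np.pi)
P=[587.7,279.5]
print(px(q,P+[70]),px(p,P+[70]))
E
```

```text
top blank 0.94 [ 360.8 -501.3    4.5]
top blank_tail 0.64 [ 418.2 -561.    -0.8]
top post_top 0.7 [590.7 279.3  70.8]
scene blank 0.84 [ 359.5 -506.3    3.5]
scene blank_tail 0.9 [480.9 297.2  98.7]
scene post_top 0.74 [590.3 279.5  68.8]
t 22.5 p [529.9 288.8 100.1] rot [-1.571 -0.003  2.979] j [0.39 0.59 1.72 0.   0.83 2.12] op 29.8 F [-0.  -0.2 -0.6]
total shift cm [ 0.05  1.21 -0.06] turn deg [-0.   0.1  0.2]
[395.69037372 249.15069362] [179.93349387 196.58279695]
```

>>> {"api": "apply_moves", "payload": {"increments": [[[0, 0.6, 0], [0, 0, 0], 1.5], [[0, 0.4, 0], [0, 0, 0], 1.5], [[0, 0.2, 0], [0, 0, 0], 1.5], [[0, 0, 0], [0, 0, 0], 1.5], [[0, 0, 0], [0, 0, 0], 1.5]]}}

```text
t: 23.12
eef_pos: [529.9, 288.9, 87.4]
tcp_rot: [-1.571, -0.003, 2.979]
ft_force: [0.3, -0.4, -1.4]
opening: 0.314
```

```bash
python3 - <<'E'
from h import *
p=shot('top','t9.png'); q=shot('scene','s9.png')
for k,n in ((p,'top'),(q,'scene')):
  for m in ('blank','blank_tail','post_top','bottle'):
    for d in nets.mark_of(k,m)[:3]: print(n,m,round(d['confidence'],2),w(k,d['point']).round(1))
go(529.5,289.5,88,-.165-np.pi)
def ov(k,o,sc,n,size):
    x0,y0=o; im=np.ascontiguousarray(cv2.resize(k['img'][y0:y0+n,x0:x0+n,::-1],(400,400),interpolation=2))
    for c,r,col in (((588,279.5,100.5),15,(255,0,0)),((588,279.5,100.5),40,(255,0,0))):
        pts=[((px(k,[c[0]+r*np.cos(a),c[1]+r*np.sin(a),c[2]])-o+.5)*400/n) for a in np.linspace(0,2*np.pi,40)]
        cv2.polylines(im,[np.int32(np.round(pts))],True,col,1)
    return im
cv2.imwrite('pics/c9.png',np.hstack([ov(p,(140,160),0,80,0),ov(q,(355,200),0,80,0)]))
E
```

```text
top blank 0.95 [ 355.9 -499.5    3.2]
top blank 0.74 [585.7 283.7  87.9]
top blank_tail 0.73 [ 420.7 -562.4   -2.9]
top post_top 0.65 [586.9 278.   73.4]
top bottle 0.58 [650.8 -43.9   4.9]
top bottle 0.54 [442.5  17.   -2.3]
scene blank 0.64 [586.8 276.3  81.8]
scene blank 0.53 [ 357.8 -501.9    3.8]
scene blank_tail 0.75 [ 414.9 -563.3   -1.8]
scene blank_tail 0.61 [483.1 299.6  88.1]
scene post_top 0.63 [586.2 281.3  69.2]
scene bottle 0.77 [657.3 -46.3   6.6]
scene bottle 0.62 [381.6 457.3  -1.4]
scene bottle 0.6 [ 5.482e+02  4.632e+02 -1.000e-01]
t 23.62 p [529.9 288.9  87.4] rot [-1.571 -0.003  2.979] j [0.39 0.61 1.73 0.   0.8  2.12] op 29.8 F [ 0.1  0.3 -0.9]
total shift cm [ 0.05 -0.06 -0.06] turn deg [0.  0.1 0.2]
```

View pics/c9.png

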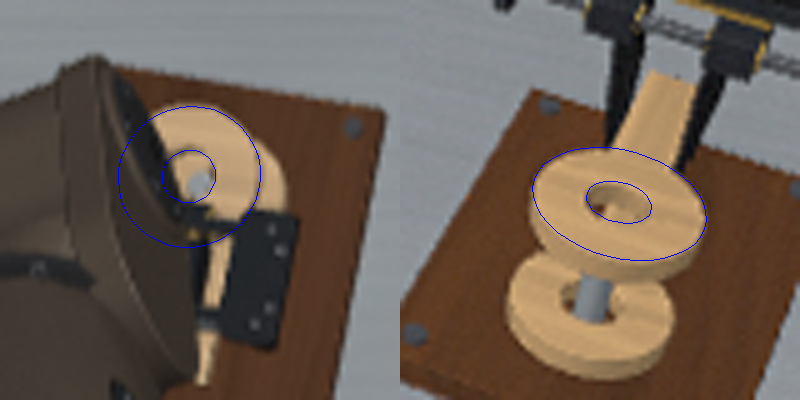

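```bash
python3 - <<'E'
from h import *
out=[]
for n,o in (('top',(150,170)),('scene',(365,225))):
    k=shot(n); im0=cv2.imread('pics/%s0.png'%n); m=60
    im=np.ascontiguousarray(cv2.resize(im0[o[1]:o[1]+m,o[0]:o[0]+m],(400,400),interpolation=2))
    for r,z in ((8,70),(15,33),(40,33)):
        pts=[((px(k,[588+r*np.cos(a),279.5+r*np.sin(a),z])-o+.5)*400/m) for a in np.linspace(0,2*np.pi,40)]
        cv2.polylines(im,[np.int32(np.round(pts))],True,(255,0,0),1)
    out.append(im)
cv2.imwrite('pics/c10.png',np.hstack(out))
E
```

```text
(no output)
```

View pics/c10.png

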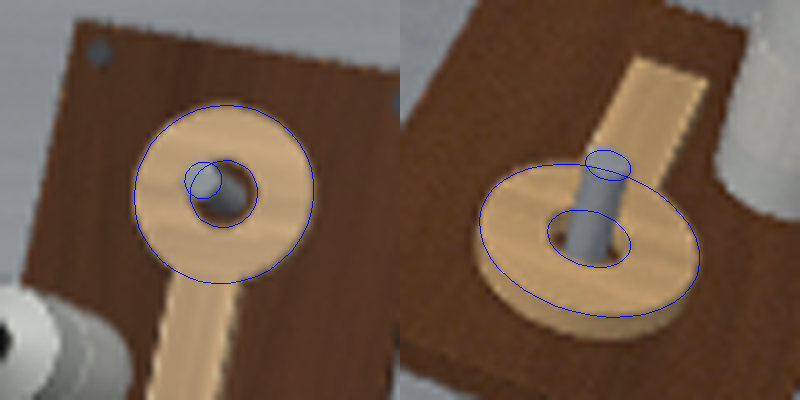

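```bash
python3 - <<'E'
from h import *
go(529.9,288.9,87.4)
print(env.job_done())
E
```

```text
t 23.73 p [529.9 288.9  87.4] rot [-1.571 -0.003  2.979] j [0.39 0.61 1.73 0.   0.8  2.12] op 29.8 F [-0.2  0.1 -0.3]
total shift cm [ 0.  0. -0.] turn deg [ 0.  -0.   0.2]
the job is handed in; nothing more can be done
None
```

I stood the small white glue bottle upright on the tray and let go of it. I then lifted the large blank out of the crate and carried it across with its underside at about 200 mm, well above the fence. I handed the job in at 23.7 s with the arm still holding the blank over the post. `env.job_done()` gives no verdict, so what follows is from my own last checks.

- **Blank over the post:** circles drawn at the post position, (588, 279.5), fit both the post and the blank's hole to within about 2 mm in both cameras. The underside is about 15 mm above the post top, and the blank is level to within 0.01 rad.
- **Leg:** the networks put its end about 4 mm from above the fixed blank's leg end, against 16 mm allowed.
- **Grip and forces:** the gripper is closed on the 30 mm leg, and no contact force showed at the wrist.
- **Bottle:** the networks put its base at about (656, -46) with z between 5 and 7 mm, inside the allowed area. The tin and ring looked undisturbed when I last saw them.

**Disagreements:** single network readings of the blank's hole scattered by about 4 mm in y, between 276 and 284 mm. I relied on the overlays in both views instead. The top camera often missed the bottle or the leg end because the arm was in the way.

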